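# Check two caps on the thread gauge

## Task

Two brass caps stand hand-started on the twin thread gauge; one of them has a faulty thread. Screw them down clockwise to find which one turns fully home onto its seat: leave that one screwed fully home on its post, and unscrew the one that stops short and stand it upright in the shallow black reject tray.

Things in the scene. Friction and masses are not known exactly. Their poses are not given: they have to be found in the camera images.
- cap_a_mid (a point): Centre (half-way up) of one of two brass caps that look the same: round, knurled, closed on top, upright, 46 mm across, 44 mm tall, 0.3 kg. Each starts hand-started on a post of the gauge, its rim 9 mm above its seat; from there it lifts straight off. On either post may stand the faulty one: turned clockwise it sinks only 2 mm, blocks after 15 to 55 degrees, then slips in the fingers.
- cap_b_mid (a point): Centre of the other cap, as above. The thread is right-handed: clockwise from above, the sound cap sinks 9 mm over 75 degrees, evenly, until its rim meets the seat; follow it down while turning (2 mm of play). Let go, a cap stays put. To unscrew, turn it back anticlockwise, rising with it, to its starting height, then lift; some 10 degrees beyond its starting angle it meets a stop.
- gauge: Twin thread gauge, fixed: a dark steel foot 90 (x) by 250 (y) by 12 mm, two steel posts on its y axis, 80 mm either side of the middle. Origin: centre of its underside, z up. Round each post is a seat 44 mm across, its top 30 mm above the underside; a cap's centre is thus 61 mm above the underside at the start, 52 mm fully home and about 60 mm if blocked. The threaded posts rise 30 mm above the seats.
- reject_in (a point): Centre of the inner floor of the reject tray, fixed: a shallow, square, open tray of black plastic, 170 by 170 mm outside, 25 mm high, walls and floor 5 mm thick; x and y run along its walls.
There are look-alikes about, which are no part of the job. Leave any pink or turquoise look-alike of the part that bears cap_a_mid alone.

How it is judged:
At the end, for the whole second after the job is handed in: One cap is screwed home on a post of the gauge (its lower rim within 3 mm of the seat); the other stands upright (within 10 degrees) on the floor of the reject tray, its centre within 70 mm of the tray's middle along either side (((x of cap_a_mid in the frame of gauge between -0.008 and 0.008 m and z of cap_a_mid in the frame of gauge between 0.046 and 0.055 m and (y of cap_a_mid in the frame of gauge between 0.072 and 0.088 m or y of cap_a_mid in the frame of gauge between -0.088 and -0.072 m) and x of cap_b_mid in the frame of reject_in between -0.07 and 0.07 m and y of cap_b_mid in the frame of reject_in between -0.07 and 0.07 m and z of cap_b_mid in the frame of reject_in between 0.014 and 0.03 m and angle between cap_b_mid's own z axis and vertical below 0.17 rad) or (x of cap_b_mid in the frame of gauge between -0.008 and 0.008 m and z of cap_b_mid in the frame of gauge between 0.046 and 0.055 m and (y of cap_b_mid in the frame of gauge between 0.072 and 0.088 m or y of cap_b_mid in the frame of gauge between -0.088 and -0.072 m) and x of cap_a_mid in the frame of reject_in between -0.07 and 0.07 m and y of cap_a_mid in the frame of reject_in between -0.07 and 0.07 m and z of cap_a_mid in the frame of reject_in between 0.014 and 0.03 m and angle between cap_a_mid's own z axis and vertical below 0.17 rad))); the robot touches nothing.
It also fails if it takes over 58 s, if anything falls off the work surface, if the arm or the gripper's body presses on something with over 40 N, if the wrist force passes 120 N, or if a joint passes its speed limit or range.

## Robot

A 6-joint arm with a two-finger parallel gripper is mounted at the origin on the work surface. World frame = base frame: x ahead of the robot, y to its left, z up, the work surface at z = 0. Lengths are in m, angles in rad, forces in N, time in s.
With the tool pointing down it reaches from about 0.425 to 0.95 m from the base axis. Payload 3.5 kg.
Tool frame: the origin (TCP) lies at the very end of the fingers, on their centre line; the grasp point (between the pads) lies 19 mm behind it (ctrl.grip_point_offset is the distance from the TCP to the grasp point, in m); z points along the fingers, y is the line along which they close (so a half turn about z gives the same grasp; the last joint's range is limited). The gripper opens to 85 mm and grips with 20 to 120 N. Pads are 22 mm wide; open, the fingers measure 114 mm over their backs; the gripper's body (76 mm by 85 mm) begins 54 mm behind the grasp point. The pads swing forward as they close: fully open they stand 13 mm farther back than shut.
Start: joints at [1.113, 0.286, 1.577, -0, 1.279, -0.15], TCP at [0.204, 0.643, 0.231] pointing down, gripper open.
Joint ranges: [-2.77, 2.77], [-0.9, 2.22], [0.21, 2.48], [-1.53, 4.67], [0.24, 2.81], [-2.84, 2.84]. Speed limits (rad/s): [2.79, 2.79, 3.14, 3.14, 3.14, 3.14].

## Interface

Orientations are given as a unit quaternion [x, y, z, w].
In Python, from plant import ctrl gives the robot as it stands. The module is installed in compiled form; this text tells all that it offers.
- The arm moves only by the shell command python3 -m pendant 'ROWS' [OPENING] [FORCE]. ROWS is JSON, a list of rows, each an object of numbers: "dx", "dy", "dz": the shift along the tool's x, y, z in cm; "twist": the turn about the tool's z in degrees. A call has 1 to 10 rows; each row is the pose to reach, as a shift and turn from the pose commanded when the call began, along the tool's axes at that moment; what a row does not reach only later rows make up. A row lasts 1/8 s, in which the tool goes at most 62.5 mm and 10.7 degrees, less where a joint would pass 70% of its speed; a pose out of reach is approached as far as the arm can. A call with a gripper value outside its range is refused whole. OPENING is the opening in per cent of the stroke, from 0 (shut) to 100 (fully open), set as the call begins (- or left out, the last holds). The fingers move at their own pace and stop on an object; FORCE is the grip in N (left out, the last holds). Time passes only in rows, so rows that repeat a pose let the fingers close. It gives the time, the measured TCP pose, the force, the opening and the grip force at its end, in the units of the state.
- ctrl.get_state(): the state, without advancing time (a new reading comes with each control period).
- ctrl.read_camera(name): name is "scene" or "top" or "wrist"; returns a dict with "img" (384x512x3 uint8, red, green, blue), "depth" (384x512 float32, m along the optical axis (not along the pixel's ray), 0 where there is no reading), "camera_matrix" (3x3 intrinsics, pixels), "distortion" ([k1, k2, p1, p2, k3] as OpenCV has them; the pictures are not rectified), "xyz" and "rotation" of the camera in the world; the wrist camera has in their place "tool_from_camera" (4x4, takes a point from camera to tool coordinates, whose origin is the TCP and whose axes are the flange's). Camera axes: x right, y up, looking along -z (the intrinsics and any distortion apply to the point x, -y, -z); pixel columns grow to the right and rows downward; lengths in m; the calibration is good to about 2 mm. A picture is of the moment at which its call begins: read the wrist's pose just before it.
- ctrl.sign_off(): hands the job in; it is judged then, once.
The state is a dict: "time": time; "qpos": joint angles; "dq": joint speeds; "joint_efforts": joint torques, N m; "eef_pos": TCP position; "tcp_rot": TCP orientation; "contact_force": force on the tool from outside, world axes, zero at the start; "wrist_torque": the same for the moment, N m; "opening": opening from 0.0 (shut) to 1.0 (fully open); "finger_force": force on a finger pad.
Only numpy, scipy, OpenCV 4.12 (cv2) and the standard library are available. Lean on these libraries where they do the work, as an engineer would, in place of code of your own. Each camera call takes 0.05 s, during which the arm holds its last target. There are 200 camera calls.

## Working session

There is one attempt and no reset: what is moved stays moved. The work goes in short steps, Python scripts to look and compute and a shell command to move; the robot and the scene stay as the last step left them, time stands still between calls to the robot, and variables do not carry over. Pictures are saved under pics/ and viewed, at most 10 in all, crops included, and the job is handed in when it is done.

```bash
mkdir -p pics
cat > h.py <<'E'
import numpy as np, cv2
from plant import ctrl
from scipy.spatial.transform import Rotation as R
def cam(name):
    s=ctrl.get_state(); c=ctrl.read_camera(name)
    if 'tool_from_camera' in c:
        T=np.eye(4);q=s['tcp_rot'];T[:3,:3]=R.from_quat(q).as_matrix();T[:3,3]=s['eef_pos'];c['T']=T@np.array(c['tool_from_camera'])
    else:
        T=np.eye(4);r=np.array(c['rotation'],float)
        T[:3,:3]=r if r.shape==(3,3) else R.from_quat(r).as_matrix();T[:3,3]=c['xyz'];c['T']=T
    return c
def ray(c,u,v):
    p=cv2.undistortPoints(np.array([[[u,v]]],float),np.array(c['camera_matrix']),np.array(c['distortion']))[0,0]
    return c['T'][:3,:3]@np.array([p[0],-p[1],-1.]),c['T'][:3,3]
def pt(c,u,v,z=None):
    d,o=ray(c,u,v)
    k=c['depth'][int(round(v)),int(round(u))] if z is None else (z-o[2])/d[2]
    return o+k*d
def save(c,f,crop=None,s=1):
    im=c['img'][:,:,::-1]
    if crop: a,b,e,g=crop; im=im[b:g,a:e]
    cv2.imwrite('pics/'+f,cv2.resize(im,None,fx=s,fy=s,interpolation=cv2.INTER_CUBIC))
E
python3 - <<'E'
from h import *
import pickle
s=ctrl.get_state();print(s)
a=cam('scene');b=cam('top')
pickle.dump((a,b),open('c.pkl','wb'))
im=np.vstack([a['img'],b['img']])[:,:,::-1]
cv2.imwrite('pics/s.png',cv2.resize(a['img'][:,:,::-1],None,fx=1.5,fy=1.5));cv2.imwrite('pics/t.png',cv2.resize(b['img'][:,:,::-1],None,fx=1.5,fy=1.5))
E
```

```text
{'time': 0.0, 'qpos': array([ 1.11298526e+00,  2.87223086e-01,  1.57820751e+00,  2.92717911e-05,
        1.27859447e+00, -1.49999268e-01]), 'dq': array([-0.00222934,  0.00052303,  0.00150884, -0.00024717,  0.0003133 ,
        0.0013083 ]), 'joint_efforts': array([ 5.70494205e-05, -4.05960917e+01, -2.92636675e+01, -6.80488506e-05,
        5.69027106e-03, -4.68569226e-06]), 'eef_pos': array([0.20417334, 0.64267923, 0.22989238]), 'tcp_rot': array([ 1.53303091e-01,  9.88178467e-01, -1.15628117e-03, -3.77316467e-04]), 'contact_force': array([0.00992966, 0.65047113, 0.05396164]), 'wrist_torque': array([-0.0099094 , -0.00404183, -0.03920416]), 'finger_force': 0.0, 'opening': 1.000291880848013}
```

View pics/s.png

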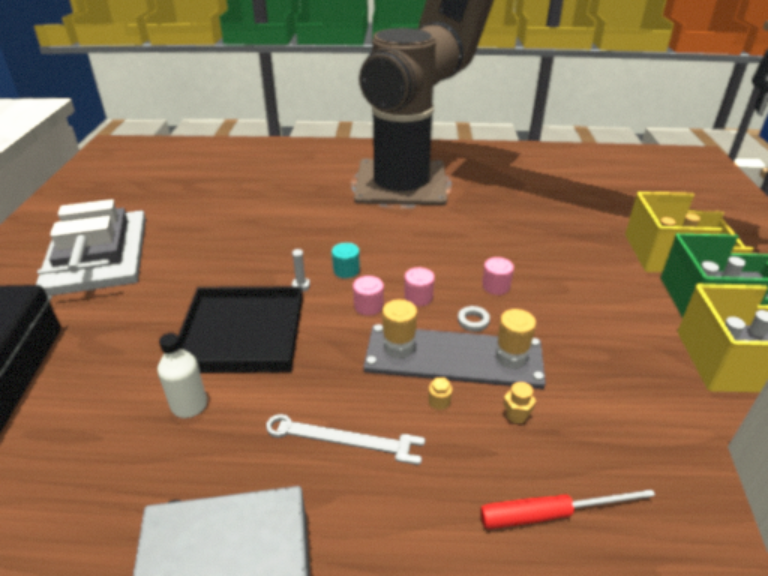

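View pics/t.png

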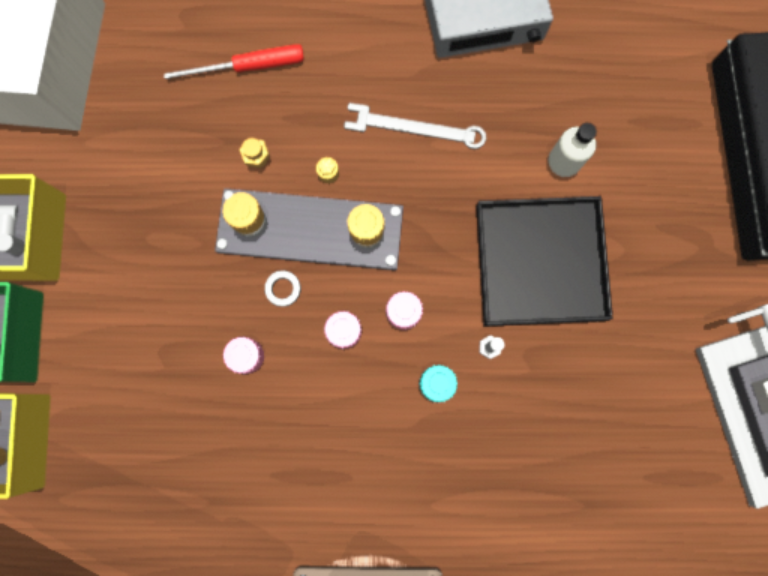

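The scene view shows the gauge with two caps, tops at about (517,319) and (400,310) in the x1.5 picture, and the tray at about (240,330). In the top view the cap tops are at (242,211) and (366,224), and the tray centre is near (544,261). Pink and turquoise decoys stand nearer the robot.

Run:
```python
from h import *
import pickle
a,b=pickle.load(open('c.pkl','rb'))
def tri(pa,pb):
    d1,o1=ray(a,*np.array(pa)/1.5);d2,o2=ray(b,*np.array(pb)/1.5)
    d1/=np.linalg.norm(d1);d2/=np.linalg.norm(d2)
    k=np.linalg.lstsq(np.c_[d1,-d2],o2-o1,rcond=None)[0]
    p,q=o1+k[0]*d1,o2+k[1]*d2
    return ((p+q)/2).round(4),np.linalg.norm(p-q).round(4)
for n,pa,pb in [('Y+',(517,319),(242,211)),('Y-',(400,310),(366,224))]: 
    print(n,tri(pa,pb),'depth',pt(b,*np.array(pb)/1.5).round(4),pt(a,*np.array(pa)/1.5).round(4))
# foot screws
for p in [(229,196),(222,244),(396,211),(391,260)]: print('foot',pt(b,*np.array(p)/1.5).round(4),pt(b,*np.array(p)/1.5,z=.012).round(4))
for p in [(478,201),(602,199),(610,319),(485,325)]: print('tray',pt(b,*np.array(p)/1.5,z=.025).round(4))
print('floor',pt(b,544/1.5,261/1.5).round(4))
```

```text
Y+ (array([0.5473, 0.1633, 0.0808]), np.float64(0.0021)) depth [0.5468 0.1619 0.0822] [0.5501 0.1636 0.0834]
Y- (array([0.5316, 0.0055, 0.0784]), np.float64(0.0028)) depth [0.5303 0.0039 0.0842] [0.5374 0.0069 0.0833]
foot [0.5661 0.1792 0.0833] [0.5857 0.1962 0.012 ]
foot [0.5166 0.2011 0.0191] [0.5181 0.2029 0.012 ]
foot [ 0.5645 -0.0345  0.017 ] [ 0.5657 -0.0345  0.012 ]
foot [ 0.4963 -0.0281  0.0183] [ 0.4974 -0.0281  0.012 ]
tray [ 0.5773 -0.1456  0.025 ]
tray [ 0.5818 -0.3152  0.025 ]
tray [ 0.4178 -0.3195  0.025 ]
tray [ 0.4089 -0.1528  0.025 ]
floor [ 0.4991 -0.238   0.0039]
```

```bash
python3 -m pendant '[{"dx":-47.4,"dy":-35.3},{"dx":-47.4,"dy":-35.3},{"dx":-47.4,"dy":-35.3},{"dx":-47.4,"dy":-35.3},{"dx":-47.4,"dy":-35.3},{"dx":-47.4,"dy":-35.3},{"dx":-47.4,"dy":-35.3},{"dx":-47.4,"dy":-35.3},{"dx":-47.4,"dy":-35.3},{"dx":-47.4,"dy":-35.3}]'
python3 -m pendant '[{},{},{}]'
python3 - <<'E'
from h import *
import pickle
c=cam('wrist');pickle.dump(c,open('w1.pkl','wb'));save(c,'w1.png',s=1.5)
s=ctrl.get_state();print(s['eef_pos'],s['qpos'],c['T'])
E
```

```text
[0.20422348 0.64282189 0.23022689] [ 1.11301675e+00  2.87008188e-01  1.57785431e+00  1.70488217e-05
  1.27860479e+00 -1.50003070e-01] [[ 0.3032138  -0.90261403 -0.30553117  0.12524694]
 [ 0.95291942  0.28638249  0.09964767  0.66709939]
 [-0.00244461 -0.32136113  0.94695356  0.3724811 ]
 [ 0.          0.          0.          1.        ]]$[0]: bad value
$[0]: bad value
```

View pics/w1.png

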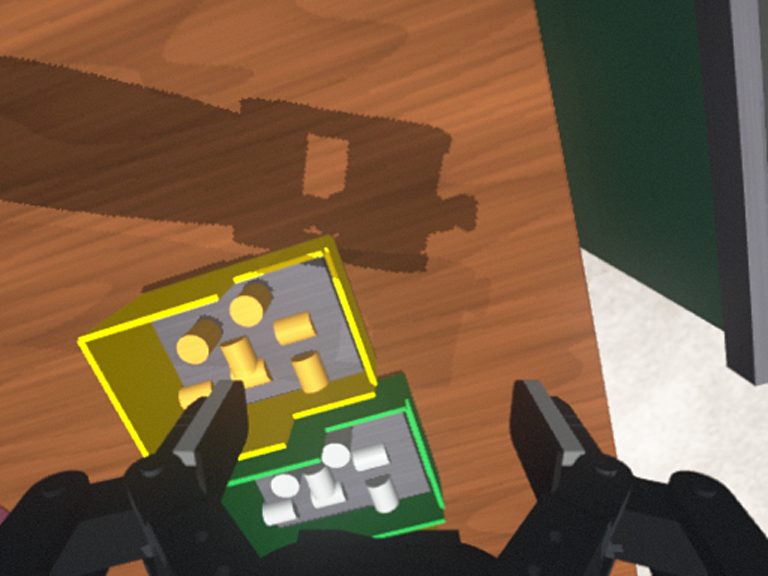

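The arm has not moved: both calls were refused. The picture shows only the bins below the start pose, so I'll try rows with all four keys.

```bash
python3 -m pendant '[{"dx":-47.4,"dy":-35.3,"dz":0,"twist":0},{"dx":-47.4,"dy":-35.3,"dz":0,"twist":0},{"dx":-47.4,"dy":-35.3,"dz":0,"twist":0},{"dx":-47.4,"dy":-35.3,"dz":0,"twist":0},{"dx":-47.4,"dy":-35.3,"dz":0,"twist":0},{"dx":-47.4,"dy":-35.3,"dz":0,"twist":0},{"dx":-47.4,"dy":-35.3,"dz":0,"twist":0},{"dx":-47.4,"dy":-35.3,"dz":0,"twist":0},{"dx":-47.4,"dy":-35.3,"dz":0,"twist":0},{"dx":-47.4,"dy":-35.3,"dz":0,"twist":0}]'
```

```text
time: 1.4
eef_pos: [0.5506, 0.1604, 0.231]
tcp_rot: [0.155, 0.988, -0.0, -0.0]
contact_force: [-0.7, 0.8, -0.1]
opening: 1.002
finger_force: 0.0
```

```bash
python3 -m pendant '[{"dx":0,"dy":0,"dz":2,"twist":0},{"dx":0,"dy":0,"dz":2,"twist":0},{"dx":0,"dy":0,"dz":2,"twist":0}]'
python3 - <<'E'
from h import *
import pickle
c=cam('wrist');pickle.dump(c,open('w1.pkl','wb'));save(c,'w2.png',s=1.5)
s=ctrl.get_state();print(s['eef_pos'],s['qpos'])
E
```

```text
time: 1.78
eef_pos: [0.5483, 0.1643, 0.2107]
tcp_rot: [0.152, 0.988, -0.0, -0.001]
contact_force: [-0.8, -0.1, 0.3]
opening: 0.999
finger_force: 0.0
[0.54862966 0.16438764 0.21133187] [ 1.13957378e-01  7.99714626e-02  1.85138464e+00  1.55339761e-04
  1.21042136e+00 -1.15092158e+00]
```

View pics/w2.png

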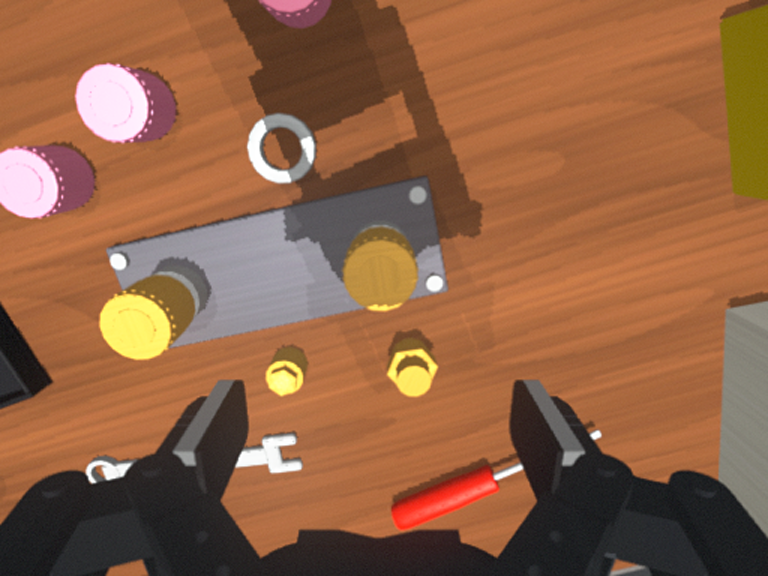

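The wrist view shows the near cap top centred at about (379,274) and the far one at about (136,325), in the x1.5 picture.

Run:
```python
from h import *
import pickle
c=pickle.load(open('w1.pkl','rb'))
for p in [(379,274),(136,325)]:
    q=np.array(p)/1.5; print(pt(c,*q).round(4),pt(c,*q,z=.083).round(4))
```

```text
[0.5473 0.1639 0.0829] [0.5473 0.1639 0.083 ]
[0.5331 0.0062 0.0824] [0.533  0.0066 0.083 ]
```

```bash
python3 -m pendant '[{"dx":0.1,"dy":0,"dz":17,"twist":0},{"dx":0.1,"dy":0,"dz":17,"twist":0},{"dx":0.1,"dy":0,"dz":17,"twist":0},{"dx":0.1,"dy":0,"dz":17,"twist":0},{"dx":0.1,"dy":0,"dz":17,"twist":0}]'
python3 -m pendant '[{"dx":0,"dy":0,"dz":0,"twist":0},{"dx":0,"dy":0,"dz":0,"twist":0},{"dx":0,"dy":0,"dz":0,"twist":0},{"dx":0,"dy":0,"dz":0,"twist":0},{"dx":0,"dy":0,"dz":0,"twist":0},{"dx":0,"dy":0,"dz":0,"twist":0}]' 0 60
python3 -c "
from h import *;s=ctrl.get_state();print(s['contact_force'],s['wrist_torque'],s['qpos'][5])"
```

```text
time: 2.45
eef_pos: [0.55, 0.1643, 0.0437]
tcp_rot: [0.153, 0.988, 0.001, 0.002]
contact_force: [-0.1, -0.4, 0.6]
opening: 0.999
finger_force: 0.0
time: 3.2
eef_pos: [0.5495, 0.1635, 0.0435]
tcp_rot: [0.153, 0.988, 0.0, 0.001]
contact_force: [-0.5, -0.7, 5.9]
opening: 0.524
finger_force: 60.3
[-0.4768295  -0.74429356  5.85460297] [-0.07910815  0.29893044  0.00223346] -1.1504720705584626
```

```bash
python3 -m pendant '[{"dx":0,"dy":0,"dz":0.06,"twist":5},{"dx":0,"dy":0,"dz":0.12,"twist":10},{"dx":0,"dy":0,"dz":0.18,"twist":15},{"dx":0,"dy":0,"dz":0.24,"twist":20},{"dx":0,"dy":0,"dz":0.24,"twist":20}]'
python3 -c "
from h import *;s=ctrl.get_state();print(s['contact_force'],s['wrist_torque'],s['qpos'][5])"
```

```text
time: 3.82
eef_pos: [0.5503, 0.1637, 0.042]
tcp_rot: [0.323, 0.946, 0.001, 0.002]
contact_force: [-1.1, -1.1, 9.5]
opening: 0.528
finger_force: 60.7
[-1.10661078 -1.09915673  9.50944945] [-0.15232429  0.28526222 -0.01544693] -0.800645091815762
```

```bash
python3 -m pendant '[{"dx":0,"dy":0,"dz":0.06,"twist":5},{"dx":0,"dy":0,"dz":0.12,"twist":10},{"dx":0,"dy":0,"dz":0.18,"twist":15},{"dx":0,"dy":0,"dz":0.24,"twist":20},{"dx":0,"dy":0,"dz":0.24,"twist":20}]'
python3 -c "
from h import *;s=ctrl.get_state();print(s['contact_force'],s['wrist_torque'],s['qpos'][5])"
```

```text
time: 4.45
eef_pos: [0.5507, 0.1637, 0.0419]
tcp_rot: [0.482, 0.876, 0.001, 0.002]
contact_force: [-6.7, 0.1, 19.8]
opening: 0.526
finger_force: 61.6
[-6.71536946  0.06362819 19.77788102] [-0.32682312  1.15921082 -0.06506637] -0.45177686370854003
```

```bash
python3 -m pendant '[{"dx":0,"dy":0,"dz":0,"twist":5},{"dx":0,"dy":0,"dz":0,"twist":10},{"dx":0,"dy":0,"dz":0,"twist":15},{"dx":0,"dy":0,"dz":0,"twist":15}]'
python3 -c "
from h import *;s=ctrl.get_state();print(s['contact_force'],s['wrist_torque'],s['qpos'][5])
c=cam('wrist');save(c,'w3.png',s=1.2)"
```

```text
time: 4.95
eef_pos: [0.5501, 0.1629, 0.0417]
tcp_rot: [0.591, 0.807, -0.001, 0.002]
contact_force: [-7.6, -4.3, 20.7]
opening: 0.528
finger_force: 58.3
[-7.64187841 -4.29527013 20.72976878] [-0.7276971   1.29003525  0.55847327] -0.19207789032202383
```

View pics/w3.png

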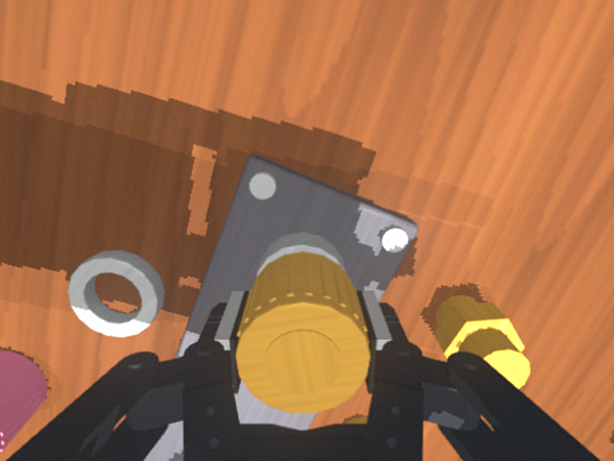

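Blocked: the torque jumped and z stayed about 2 mm below the start, so this (y+) cap is the faulty one. Next I unscrew it.

```bash
python3 -m pendant '[{"dx":0,"dy":0,"dz":-0.2,"twist":-4},{"dx":0,"dy":0,"dz":-0.28,"twist":-12},{"dx":0,"dy":0,"dz":-0.32,"twist":-20},{"dx":0,"dy":0,"dz":-0.36,"twist":-28},{"dx":0,"dy":0,"dz":-0.4,"twist":-36},{"dx":0,"dy":0,"dz":-0.44,"twist":-44},{"dx":0,"dy":0,"dz":-0.48,"twist":-54},{"dx":0,"dy":0,"dz":-0.48,"twist":-54},{"dx":0,"dy":0,"dz":-0.48,"twist":-54}]'
python3 -c "
from h import *;s=ctrl.get_state();print(s['contact_force'],s['wrist_torque'],s['qpos'][5])"
```

```text
time: 6.12
eef_pos: [0.5499, 0.1636, 0.0435]
tcp_rot: [0.163, 0.987, 0.0, 0.002]
contact_force: [0.5, -0.5, 6.4]
opening: 0.526
finger_force: 61.3
[ 0.4913152  -0.48186074  6.37232346] [-0.00876622  0.04608701  0.01221575] -1.130291123310903
```

```bash
python3 -m pendant '[{"dx":0,"dy":0,"dz":-0.3,"twist":0},{"dx":0,"dy":0,"dz":-0.6,"twist":0},{"dx":0,"dy":0,"dz":-1,"twist":0},{"dx":0,"dy":0,"dz":-1,"twist":0}]'
```

```text
time: 6.62
eef_pos: [0.5487, 0.1639, 0.0514]
tcp_rot: [0.163, 0.987, 0.0, 0.001]
contact_force: [4.3, 2.1, -2.5]
opening: 0.526
finger_force: 62.0
```

```bash
python3 -m pendant '[{"dx":0,"dy":0,"dz":-5,"twist":0},{"dx":0,"dy":0,"dz":-9,"twist":0},{"dx":-7.9,"dy":-39.4,"dz":-9,"twist":0},{"dx":-7.9,"dy":-39.4,"dz":-9,"twist":0},{"dx":-7.9,"dy":-39.4,"dz":-9,"twist":0},{"dx":-7.9,"dy":-39.4,"dz":-9,"twist":0},{"dx":-7.9,"dy":-39.4,"dz":-9,"twist":0},{"dx":-7.9,"dy":-39.4,"dz":-9,"twist":0},{"dx":-7.9,"dy":-39.4,"dz":-9,"twist":0},{"dx":-7.9,"dy":-39.4,"dz":-9,"twist":0}]'
python3 -m pendant '[{"dx":-7.9,"dy":0,"dz":0,"twist":0}]' >/dev/null
python3 - <<'E'
from h import *
s=ctrl.get_state();print(s['eef_pos'],s['tcp_rot'],s['qpos'],s['opening'])
E
```

```text
time: 7.88
eef_pos: [0.4955, -0.2363, 0.1402]
tcp_rot: [0.164, 0.986, 0.001, -0.002]
contact_force: [-0.5, 0.7, -2.6]
opening: 0.525
finger_force: 68.0
[ 0.55088924 -0.25112501  0.13677496] [ 0.16268423  0.98665453  0.00277793 -0.00624224] [-5.95077762e-01  2.35652998e-01  1.81989406e+00 -1.98688943e-04
  1.09970947e+00 -1.83895396e+00] 0.5260495949642522
```

```bash
python3 -m pendant '[{"dx":6.2,"dy":0.2,"dz":0,"twist":0},{"dx":6.2,"dy":0.2,"dz":0,"twist":0},{"dx":6.2,"dy":0.2,"dz":5,"twist":0},{"dx":6.2,"dy":0.2,"dz":9,"twist":0},{"dx":6.2,"dy":0.2,"dz":11.5,"twist":0},{"dx":6.2,"dy":0.2,"dz":12.4,"twist":0},{"dx":6.2,"dy":0.2,"dz":12.4,"twist":0}]'
python3 -m pendant '[{"dx":0,"dy":0,"dz":0.2,"twist":0},{"dx":0,"dy":0,"dz":0.2,"twist":0}]'
```

```text
time: 8.88
eef_pos: [0.4982, -0.2324, 0.0176]
tcp_rot: [0.162, 0.987, 0.0, -0.0]
contact_force: [0.5, -0.4, -1.6]
opening: 0.526
finger_force: 68.0
time: 9.12
eef_pos: [0.4991, -0.2337, 0.0165]
tcp_rot: [0.162, 0.987, -0.0, 0.001]
contact_force: [0.9, -0.7, -2.5]
opening: 0.525
finger_force: 68.0
```

```bash
python3 -m pendant '[{"dx":0,"dy":0,"dz":0.2,"twist":0},{"dx":0,"dy":0,"dz":0.4,"twist":0},{"dx":0,"dy":0,"dz":0.4,"twist":0}]'
python3 -m pendant '[{"dx":0,"dy":0,"dz":0.1,"twist":0},{"dx":0,"dy":0,"dz":0.2,"twist":0},{"dx":0,"dy":0,"dz":0.2,"twist":0}]'
```

```text
time: 9.5
eef_pos: [0.4981, -0.2332, 0.0111]
tcp_rot: [0.162, 0.987, 0.0, -0.0]
contact_force: [0.0, 0.4, -1.8]
opening: 0.524
finger_force: 68.0
time: 9.88
eef_pos: [0.4984, -0.2333, 0.0097]
tcp_rot: [0.162, 0.987, -0.0, -0.0]
contact_force: [-0.3, 0.7, 0.9]
opening: 0.524
finger_force: 68.4
```

```bash
python3 -m pendant '[{"dx":0,"dy":0,"dz":0,"twist":0},{"dx":0,"dy":0,"dz":0,"twist":0},{"dx":0,"dy":0,"dz":0,"twist":0},{"dx":0,"dy":0,"dz":0,"twist":0},{"dx":0,"dy":0,"dz":-5,"twist":0},{"dx":0,"dy":0,"dz":-10,"twist":0},{"dx":0,"dy":0,"dz":-13,"twist":0},{"dx":0,"dy":0,"dz":-13,"twist":0}]' 100
python3 -m pendant '[{"dx":4.4,"dy":23.7,"dz":0,"twist":0},{"dx":4.4,"dy":23.7,"dz":0,"twist":0},{"dx":4.4,"dy":23.7,"dz":0,"twist":0},{"dx":4.4,"dy":23.7,"dz":0,"twist":0},{"dx":4.4,"dy":23.7,"dz":0,"twist":0},{"dx":4.4,"dy":23.7,"dz":0,"twist":0},{"dx":4.4,"dy":23.7,"dz":0,"twist":0}]'
python3 - <<'E'
from h import *
s=ctrl.get_state();print(s['eef_pos'],s['qpos'][5])
c=cam('wrist');b=cam('top');save(b,'t2.png',(130,110,430,240),2)
im=np.hstack([c['img'],np.zeros((384,8,3),np.uint8)])[:,:,::-1]
t=cv2.resize(b['img'][110:240,130:430,::-1],(600,260));w=cv2.resize(c['img'][:,:,::-1],(453,340))
o=np.zeros((600,600,3),np.uint8);o[:260]=t;o[260:,:453]=w;cv2.imwrite('pics/m.png',o)
import pickle;pickle.dump((b,c),open('m.pkl','wb'))
E
```

```text
time: 10.88
eef_pos: [0.5002, -0.2345, 0.1427]
tcp_rot: [0.162, 0.987, -0.002, 0.003]
contact_force: [0.8, -0.3, 0.4]
opening: 1.0
finger_force: 0.0
time: 11.75
eef_pos: [0.532, 0.0042, 0.1386]
tcp_rot: [0.163, 0.987, -0.0, -0.001]
contact_force: [-0.7, -0.9, 0.2]
opening: 1.003
finger_force: 0.0
[0.53200987 0.00421007 0.13855276] -1.4264515864363732
```

View pics/m.png

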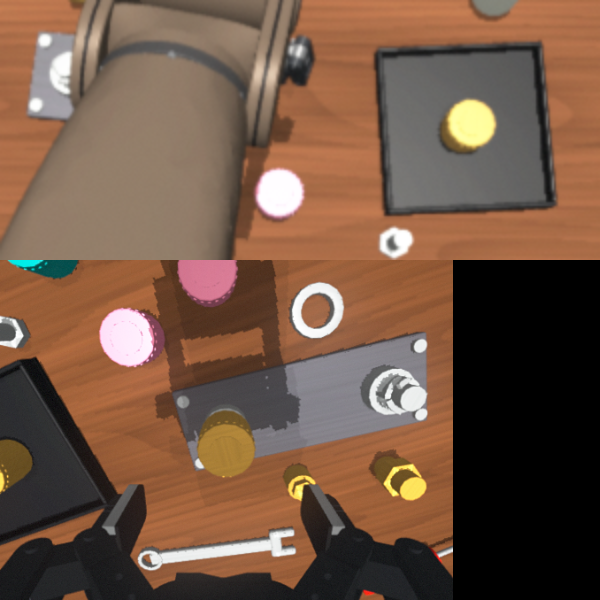

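The montage shows the rejected cap upright mid-tray at (470,125), the bare y+ post at (400,395), and the remaining cap top at (226,443).

Run:
```python
from h import *
import pickle
b,c=pickle.load(open('m.pkl','rb'))
print(pt(c,255.4,206.7).round(4),pt(c,255.4,206.7,z=.083).round(4))
```

```text
[0.5272 0.007  0.0833] [0.5273 0.007  0.083 ]
```

```bash
python3 -m pendant '[{"dx":0.1,"dy":0.2,"dz":0,"twist":0},{"dx":0.1,"dy":0.2,"dz":5,"twist":0},{"dx":0.1,"dy":0.2,"dz":9.5,"twist":0},{"dx":0.1,"dy":0.2,"dz":9.5,"twist":0},{"dx":0.1,"dy":0.2,"dz":9.5,"twist":0}]'
python3 -m pendant '[{"dx":0,"dy":0,"dz":0,"twist":0},{"dx":0,"dy":0,"dz":0,"twist":0},{"dx":0,"dy":0,"dz":0,"twist":0},{"dx":0,"dy":0,"dz":0,"twist":0},{"dx":0,"dy":0,"dz":0,"twist":0}]' 0 60
python3 -c "
from h import *;s=ctrl.get_state();print(s['contact_force'],s['wrist_torque'],s['qpos'][5])"
```

```text
time: 12.48
eef_pos: [0.5333, 0.0072, 0.0459]
tcp_rot: [0.162, 0.987, -0.0, 0.001]
contact_force: [-0.4, 0.6, 1.4]
opening: 1.0
finger_force: 0.0
time: 13.1
eef_pos: [0.5334, 0.0076, 0.0461]
tcp_rot: [0.162, 0.987, 0.0, 0.001]
contact_force: [-0.9, 0.9, 6.9]
opening: 0.522
finger_force: 60.7
[-0.85336768  0.92046519  6.86401858] [ 0.14104307  0.12249675 -0.02478793] -1.4219731923539438
```

```bash
python3 -m pendant '[{"dx":0,"dy":0,"dz":0.1,"twist":8},{"dx":0,"dy":0,"dz":0.19,"twist":16},{"dx":0,"dy":0,"dz":0.29,"twist":24},{"dx":0,"dy":0,"dz":0.38,"twist":32},{"dx":0,"dy":0,"dz":0.48,"twist":40},{"dx":0,"dy":0,"dz":0.48,"twist":40}]'
python3 -c "
from h import *;s=ctrl.get_state();print(s['contact_force'],s['wrist_torque'],s['qpos'][5])"
```

```text
time: 13.85
eef_pos: [0.5343, 0.0071, 0.0419]
tcp_rot: [0.49, 0.872, 0.001, 0.002]
contact_force: [-0.5, -0.7, 7.3]
opening: 0.52
finger_force: 61.1
[-0.48123789 -0.6656802   7.31150468] [-0.04655435  0.03650055 -0.12808453] -0.7225763446613708
```

```bash
python3 -m pendant '[{"dx":0,"dy":0,"dz":0.1,"twist":8},{"dx":0,"dy":0,"dz":0.19,"twist":16},{"dx":0,"dy":0,"dz":0.29,"twist":24},{"dx":0,"dy":0,"dz":0.38,"twist":32},{"dx":0,"dy":0,"dz":0.45,"twist":38},{"dx":0,"dy":0,"dz":0.45,"twist":38}]'
python3 -c "
from h import *;s=ctrl.get_state();print(s['contact_force'],s['wrist_torque'],s['qpos'][5])"
```

```text
time: 14.6
eef_pos: [0.5343, 0.0071, 0.0372]
tcp_rot: [0.747, 0.665, 0.002, 0.002]
contact_force: [0.4, -0.1, 6.0]
opening: 0.524
finger_force: 60.9
[ 0.39789119 -0.06842572  5.97672411] [-0.09835999 -0.12417431 -0.12492317] -0.059580262680215566
```

```bash
python3 -m pendant '[{"dx":0,"dy":0,"dz":0.05,"twist":4},{"dx":0,"dy":0,"dz":0.05,"twist":8},{"dx":0,"dy":0,"dz":0.05,"twist":8}]'
python3 -c "
from h import *;s=ctrl.get_state();print(s['contact_force'],s['wrist_torque'],s['qpos'][5])"
```

```text
time: 14.98
eef_pos: [0.5347, 0.007, 0.0372]
tcp_rot: [0.791, 0.612, 0.002, 0.002]
contact_force: [-0.2, 0.7, 7.9]
opening: 0.521
finger_force: 60.5
[-0.23739027  0.66156215  7.94420887] [-0.04257174  0.00819023  0.21916727] 0.07829070638940339
```

The torque is rising and the sink is about 9 mm, so the cap is home. Now I open, retreat and check.

```bash
python3 -m pendant '[{"dx":0,"dy":0,"dz":0,"twist":0},{"dx":0,"dy":0,"dz":0,"twist":0},{"dx":0,"dy":0,"dz":0,"twist":0},{"dx":0,"dy":0,"dz":0,"twist":0},{"dx":0,"dy":0,"dz":-4,"twist":0},{"dx":0,"dy":0,"dz":-9,"twist":0},{"dx":0,"dy":0,"dz":-13,"twist":0},{"dx":0,"dy":0,"dz":-13,"twist":0},{"dx":0,"dy":0,"dz":-13,"twist":0}]' 100
python3 - <<'E'
from h import *
c=cam('wrist');a=cam('scene')
o=np.vstack([cv2.resize(c['img'],(453,340)),cv2.resize(a['img'][180:270,100:400],(453,136))])[:,:,::-1];cv2.imwrite('pics/f.png',o)
import pickle;pickle.dump((a,c),open('f.pkl','wb'))
E
```

```text
time: 16.1
eef_pos: [0.5315, 0.0076, 0.1637]
tcp_rot: [0.791, 0.611, -0.0, -0.0]
contact_force: [-0.8, -1.3, -0.4]
opening: 1.001
finger_force: 0.0
```

View pics/f.png

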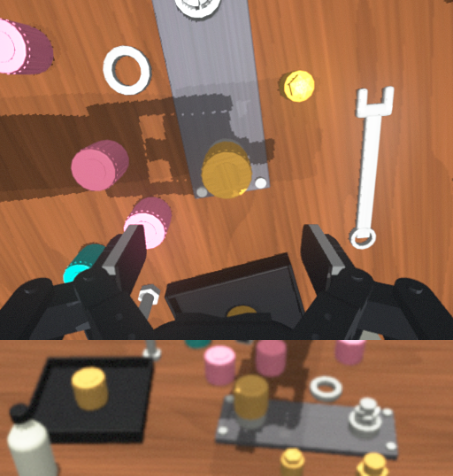

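The picture shows one cap seated low on its post at (227,168), the other upright in the tray at (90,388), and the gripper clear. A last depth check on the seated cap's height, then I hand it in.

Run:
```python
from h import *
import pickle
a,c=pickle.load(open('f.pkl','rb'))
p=pt(c,227*512/453,172*384/340);print(p.round(4))
if p[2]<.077: print(ctrl.sign_off())
```

```text
[0.5354 0.0084 0.0742]
the job is handed in; nothing more can be done
None
```

The job is handed in: the y− cap is screwed fully home on its post, and the faulty y+ cap stands upright in the middle of the reject tray. The gripper was clear and the clock read about 16 s of the 58 s allowed.

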